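# Set up the twin coffee mill: cup under the spout, lever across the gate into gear

## Task

Get the twin coffee mill ready to grind on its right-hand side (left and right as you face the mill's front). Stand the wide steel cup upright in the seat it fits, under the wide right-hand spout, and let go of it; only then shift the drive lever out of gear at the front of the left-hand leg of its gate, across the neutral slot and fully forward, away from the front, in the right-hand leg. Leave the narrow cup, the mugs and the tin as they stand.

Things in the scene. Friction and masses are not known exactly. Their poses are not given: they have to be found in the camera images.
- mill: Twin coffee mill, fixed, 260 x 240 mm, 394 mm high: black base with a level steel stand plate at the front, grey column and two steel hoppers at the back, sloped grey head overhanging the stand plate. Origin on the worktop under its middle; x points from front to back, y to its left, z up. Its front faces mostly to the robot's left.
- head_front (a point): Middle of the lower front edge of the mill's overhanging head (222 mm wide), 178 mm above the worktop; the upper front edge is 30 mm higher and 17 mm farther forward. Because of the head a cup is put in from the mill's front, with the gripper leaning out towards the front by about 40 degrees from vertical.
- wide_spout (a point): Centre of the mouth of the wide spout (34 mm diameter, pointing down), 165 mm above the worktop, straight above the wide seat, on the right as one faces the mill's front. The narrow spout (22 mm) hangs 120 mm to its left at the same height.
- wide_seat (a point): Middle of the wide seat, on the stand plate 14 mm above the worktop, under the wide spout. A round steel rim, 4 mm high and 73 mm wide inside, stands round it. In the mill's frame x = -80, y = -60 mm.
- narrow_seat (a point): Middle of the narrow seat under the narrow spout, 120 mm left of the wide seat: the same, with a rim 55 mm wide inside. It is not needed.
- wide_cup_center (a point): Centre (half-way up, 32.5 mm above its underside) of the wide cup: a loose, open, straight round steel cup, 66 mm outside diameter, 65 mm high, 2 mm wall, no handle, about 0.14 kg. z axis up. It and the narrow cup stand in front of the mill and may change places.
- narrow_cup_center (a point): Centre (half-way up) of the narrow cup: the same in 48 mm outside diameter, 65 mm high. It is not needed.
- gate_center (a point): Middle of the steel H gate, on its upper face. The point's x axis points up the deck's slope, away from the front (30 degrees above level), y to the mill's left, z square off the deck. Two legs run along x, 17.6 mm left and right of the middle, joined half-way by the neutral slot; slots are 14 mm wide for the lever's 10 mm rod.
- lever_pivot (a point): Pivot (fixed in the mill) of the drive lever, inside the head, 83 mm under gate_center, same axes. The knob's centre lies, from here, at x = 140 sin f, y = -140 cos f sin c, z = 140 cos f cos c (mm), with f = shift_fore and c = shift_cross.
- knob_center (a point): Centre of the black round knob (36 mm across, 36 mm high) on top of the drive lever, a 10 mm steel rod; 57 mm off the gate's face when the lever is square to the deck. It stays where it is left; moving it takes 1 to 3 N at the knob.
- shift_fore (a joint): Drive lever's angle along the legs: 0 in the neutral slot, about +0.3 fully forward (up the slope, away from the front; the rod then rests on the end of the leg), about -0.3 fully towards the front. It starts in the front half of the left leg and can go across only while within about 0.02 of 0.
- shift_cross (a joint): Angle of the drive lever across the gate: about +0.22 in the right-hand leg, -0.22 in the left-hand leg (each with about 0.025 of play), 0 in the middle of the neutral slot.
- mug_a: A small white mug, 62 x 88 x 50 mm, bystander; origin at its underside.
- mug_b: Another small mug, 58 x 84 x 49 mm, bystander; origin at its underside.
- tin: A closed food tin, 58 mm diameter, 72 mm high, bystander; origin at the centre of its underside.
There are look-alikes about, which are no part of the job. Leave any blue look-alike of the part that bears wide_cup_center alone.

How it is judged (in metres and radians):
On the way:
1. the wide cup stands upright in the wide seat, released, while the lever is not yet forward in the right leg (horizontal distance between wide_cup_center and wide_seat below 0.007 m and z of wide_cup_center in the frame of wide_seat below 0.0345 m and angle between wide_cup_center's own z axis and vertical below 0.05 rad and contact force between the fingers and wide_cup below 0.1 N and not (value of joint shift_cross above 0.1 rad and value of joint shift_fore above 0.08 rad)), for 0.2 s.
At the end, for the whole second after the job is handed in: The lever is in the right leg (shift_cross above 0.15) and forward to the end (shift_fore above 0.25), and the wide cup stands upright (within 0.05 rad) and flat in the wide seat, within 7 mm of its middle and its centre no more than 34.5 mm above the stand plate (value of joint shift_fore above 0.25 rad and value of joint shift_cross above 0.15 rad and horizontal distance between wide_cup_center and wide_seat below 0.007 m and z of wide_cup_center in the frame of wide_seat below 0.0345 m and angle between wide_cup_center's own z axis and vertical below 0.05 rad); the robot touches nothing.
It fails at once if the narrow cup, a mug or the tin is moved more than 30 mm (distance of any of narrow_cup_center, mug_a, mug_b, tin from where it was at the start of the episode above 0.03 m).
It also fails if it takes over 58 s, if anything falls off the work surface, if the arm or the gripper's body presses on something with over 40 N, if the wrist force passes 120 N, or if a joint passes its speed limit or range.

## Robot

A 6-joint arm with a two-finger parallel gripper is mounted at the origin on a cart in front of the work surface, level with it; the furniture and walls round the work are solid. World frame = base frame: x ahead of the robot, y to its left, z up, the work surface at z = 0. Lengths are in m, angles in degrees, forces in N, time in s.
With the tool pointing down it reaches from about 0.4 to 0.825 m from the base axis. Payload 7 kg.
Tool frame: the origin (TCP) lies at the centre of the arm's flange, where the gripper is bolted on; the fingertips stand 178 mm ahead of it and the grasp point (between the pads) lies 159 mm ahead of it (ctrl.hold_point_z is the distance from the TCP to the grasp point, in m); z points along the fingers, y is the line along which they close (so a half turn about z gives the same grasp; the last joint's range is limited). The gripper opens to 88 mm and grips with 3 to 60 N. Pads are 19 mm wide; open, the fingers measure 130 mm over their backs; the gripper's body (78 mm by 193 mm) begins 47 mm behind the grasp point.
Start: joints at [83.142, 20.546, 0.682, 0, -70.136, -16.507], TCP at [0.268, 0.62, 0.405] pointing down, gripper open.
Joint ranges: [-176.03, 176.03], [-82.01, 121.73], [-58.28, 71.71], [-173.87, 95.51], [-174.79, -0.11], [-173.66, 173.66]. Speed limits (degrees/s): [136.94, 136.94, 172.46, 180, 180, 180].

## Interface

Orientations are given as [roll, pitch, yaw] about the fixed x, y, z axes, in that order (R = Rz(yaw) Ry(pitch) Rx(roll)).
In Python, from plant import ctrl gives the robot as it stands.
- The arm moves only by the shell command python3 -m inch 'ROWS'. ROWS is JSON, one flat list of numbers, 7 for each row, row after row: the closure, from 0 (fully open) to 1 (shut), then the shift along the tool's x, y, z in mm, then the turn, a rotation vector about the tool's x, y, z in degrees. In form: [hand, x, y, z, wx, wy, wz, hand, x, y, z, wx, wy, wz, ...]. A call has 1 to 5 rows; each row is the pose to reach, as a shift and turn from the pose commanded when the call began, along the tool's axes at that moment; what a row does not reach only later rows make up. A row lasts 1/10 s, in which the tool goes at most 50 mm and 8.59 degrees, less where a joint would pass 70% of its speed; a pose out of reach is approached as far as the arm can. A call with a gripper value outside its range is refused whole. The fingers move at their own pace and stop on an object; the grip force is fixed at half the most. Time passes only in rows, so rows that repeat a pose let the fingers close. It gives the time, the measured TCP pose, the force, the opening and the grip force at its end, in the units of the state.
- ctrl.get_obs(): the state, without advancing time (a new reading comes with each control period).
- ctrl.snapshot(name): name is "scene" or "top"; returns a dict with "frame" (384x512x3 uint8, red, green, blue), "K" (3x3 intrinsics, pixels), "R" (3x3) and "t" (3): a world point X has camera coordinates R X + t. Camera axes: x right, y down, z forward; pixel columns grow to the right and rows downward; lengths in m; the calibration is good to about 2 mm. A picture is of the moment at which its call begins. There is no depth.
- ctrl.close_job(): hands the job in; it is judged then, once.
Trained networks look in a picture, given as the dict that the camera call returned (one of the last four; its "shot" number tells which), for a name from the list of things; names that differ only in an ending like _2 or _b are one class to them, and where a whole thing is asked for, a point or a joint stands for the part that bears it (a point fixed in the world has none). Each returns a list of dicts, best first, with "p" (0 to 1); they miss things now and then, are a little off and sometimes report something else, mostly with a low value. They report only what shows in the picture. A call takes as long as a camera call. They do not tell look-alikes from the thing itself.
- ctrl.recognise(picture, thing): "location" ([x, y, z] in m, in world coordinates, good to about 4 mm: the middle of the surface that is visible of it).
- ctrl.trace(picture, thing): "pixels" (384x512 bool, what is visible of it).
- ctrl.mark_of(picture, thing): "location" ([x, y, z] in m, in world coordinates, good to about 4 mm: a listed point, or the origin of a listed thing).
The state is a dict: "clock": time; "joint_pos": joint angles; "qvel": joint speeds; "tau": joint torques, N m; "tool_pos": TCP position; "orientation": TCP orientation; "force": force on the tool from outside, world axes, zero at the start; "moment": the same for the moment, N m; "opening": finger opening in m; "gripper_force": force on a finger pad.
Only numpy, scipy, OpenCV 4.12 (cv2) and the standard library are available. Lean on these libraries where they do the work, as an engineer would, in place of code of your own. Each camera call takes 0.05 s, during which the arm holds its last target. There are 200 camera calls.

## Working session

There is one attempt and no reset: what is moved stays moved. The work goes in short steps, Python scripts to look and compute and a shell command to move; the robot and the scene stay as the last step left them, time stands still between calls to the robot, and variables do not carry over. Pictures are saved under pics/ and viewed, at most 10 in all, crops included, and the job is handed in when it is done.

```bash
ls; mkdir -p pics; cat > h.py <<'E'
import numpy as np, cv2
from scipy.spatial.transform import Rotation as Ro
from plant import ctrl
def save(s,n,crop=None,k=1):
    f=s["frame"]
    if crop: f=f[crop[1]:crop[3],crop[0]:crop[2]]
    f=cv2.resize(f,None,fx=k,fy=k,interpolation=cv2.INTER_CUBIC)
    cv2.imwrite("pics/"+n,f[:,:,::-1])
def proj(s,X):
    c=s["R"]@np.array(X)+s["t"]; p=s["K"]@c; return (p[:2]/p[2]).round(1)
def back(s,uv,z):
    d=s["R"].T@np.linalg.inv(s["K"])@np.array([uv[0],uv[1],1.]); o=-s["R"].T@s["t"]
    return o+d*(z-o[2])/d[2]
E
python3 - <<'E'
from h import *
for n in ["scene","top"]:
    s=ctrl.snapshot(n); save(s,n+"0.png",k=1.5)
    print(n,"cam",(-s["R"].T@s["t"]).round(3))
    for th in ["mill","head_front","wide_spout","wide_seat","narrow_seat","wide_cup_center","narrow_cup_center","gate_center","lever_pivot","knob_center","mug_a","mug_b","tin"]:
        r=ctrl.mark_of(s,th)
        print(th,[(round(d["p"],2),np.round(d["location"],3).tolist(),proj(s,d["location"]).tolist()) for d in r[:4]])
E
```

```text
pics
scene cam [-0.116 -0.269  1.077]
mill [(0.26, [0.484, -0.035, 0.178], [328.1, 252.2])]
head_front [(0.68, [0.486, -0.04, 0.177], [329.8, 252.7])]
wide_spout [(0.58, [0.437, -0.085, 0.164], [333.2, 275.2])]
wide_seat [(0.66, [0.438, -0.083, 0.012], [324.9, 299.9]), (0.22, [0.551, -0.035, 0.015], [331.9, 267.0])]
narrow_seat [(0.9, [0.552, -0.035, 0.014], [332.0, 267.2])]
wide_cup_center [(0.93, [0.447, 0.374, 0.035], [222.8, 218.3]), (0.73, [0.425, 0.661, 0.028], [168.1, 185.5]), (0.59, [0.436, -0.082, 0.014], [324.3, 299.7])]
narrow_cup_center [(0.64, [0.479, 0.23, 0.032], [258.2, 234.5])]
gate_center [(0.81, [0.502, -0.08, 0.263], [350.1, 239.5])]
lever_pivot [(0.52, [0.483, -0.037, 0.178], [328.6, 252.5]), (0.16, [0.621, 0.284, 0.002], [271.6, 209.5])]
knob_center [(0.54, [0.506, -0.021, 0.284], [334.0, 222.4]), (0.38, [0.63, 0.137, 0.002], [303.8, 228.1])]
mug_a [(0.72, [0.63, 0.423, -0.003], [246.7, 191.7]), (0.69, [0.623, 0.282, 0.002], [272.4, 209.5])]
mug_b [(0.72, [0.63, 0.423, -0.003], [246.7, 191.7]), (0.69, [0.623, 0.282, 0.002], [272.4, 209.5])]
tin [(0.78, [0.632, 0
[... 352 characters left out ...]
[(0.59, [0.552, -0.034, 0.017], [354.3, 202.1])]
wide_cup_center [(0.87, [0.427, 0.656, 0.031], [144.7, 240.7]), (0.69, [0.451, 0.377, 0.03], [230.8, 232.8])]
narrow_cup_center [(0.54, [0.479, 0.23, 0.034], [275.7, 223.9])]
gate_center [(0.57, [0.5, -0.08, 0.257], [393.0, 206.7])]
lever_pivot []
knob_center [(0.58, [0.507, -0.02, 0.28], [373.1, 202.8])]
mug_a [(0.66, [0.55, -0.033, 0.016], [354.1, 202.7]), (0.58, [0.624, 0.289, -0.001], [257.7, 182.7]), (0.5, [0.638, 0.422, -0.0], [218.8, 179.0])]
mug_b [(0.66, [0.55, -0.033, 0.016], [354.1, 202.7]), (0.58, [0.624, 0.289, -0.001], [257.7, 182.7]), (0.5, [0.638, 0.422, -0.0], [218.8, 179.0])]
tin [(0.62, [0.637, 0.136, -0.0], [302.4, 178.7])]
```

View pics/scene0.png

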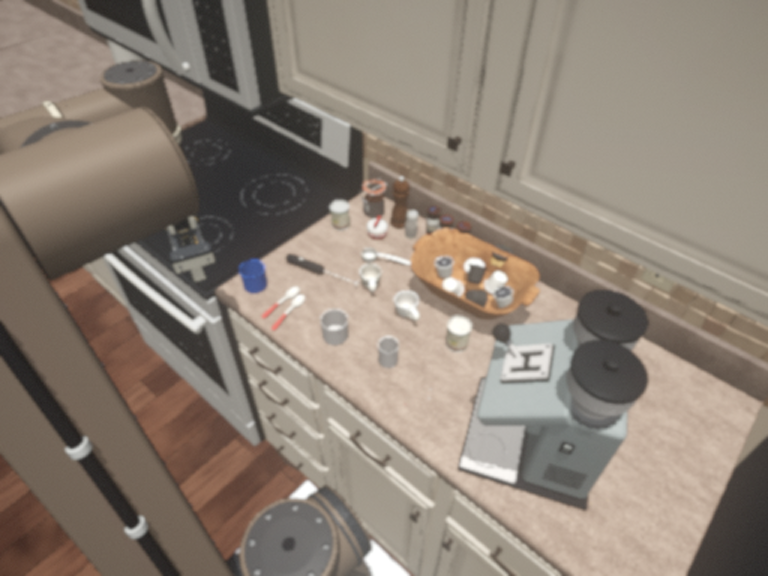

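View pics/top0.png

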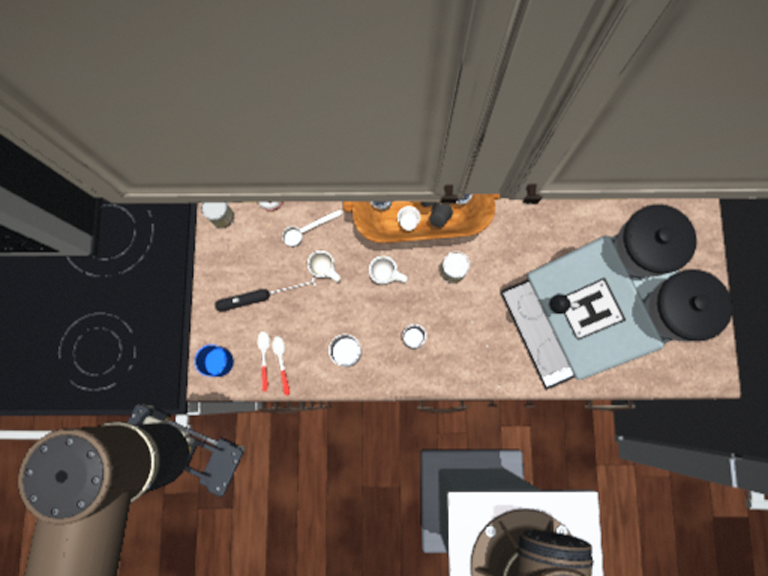

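The scene shows the mill on the right with the H gate and black knob. Two things could be the wide cup: the steel cup at scene (223,218) / top (231,233), and a blue one at (168,186) / (145,241). The steel one fits; the narrow steel cup is at (258,234). I'll confirm this in a crop.

```bash
cat >> h.py <<'E'
wide,narrow=np.array([.4375,-.0815,.014]),np.array([.551,-.035,.014])
my=narrow-wide; my/=np.linalg.norm(my); up=np.array([0,0,1.]); front=np.cross(up,my)   # mill left, mill front
if front[1]<0: front=-front
HP=ctrl.hold_point_z
def tool(lean,cross=0,flip=1):   # tool axes; lean (deg) of gripper to the front
    a=np.radians(lean); z=-np.cos(a)*up-np.sin(a)*front; y=flip*my
    R=np.c_[np.cross(y,z),y,z]
    return R
def cur():
    o=ctrl.get_obs(); return np.array(o["tool_pos"]),Ro.from_euler("xyz",o["orientation"],degrees=True).as_matrix()
def delta(grasp,R,c=None):
    p,C=c or cur(); tcp=np.array(grasp)-HP*R[:,2]
    print("tcp",tcp.round(3),"shift",(C.T@(tcp-p)*1000).round(0),"turn",Ro.from_matrix(C.T@R).as_rotvec(degrees=True).round(1))
E
python3 - <<'E'
from h import *
s=ctrl.snapshot("scene"); save(s,"crop.png",(140,160,300,270),4.5)
print(my,front); o=ctrl.get_obs(); print(o["orientation"],o["opening"],o["clock"])
for f in (1,-1):
    for d in (.16,.0):
        R=tool(40,flip=f); delta(np.array([.449,.3755,.042])-d*R[:,2],R)
E
```

```text
[0.92535203 0.37910898 0.        ] [-0.37910898  0.92535203  0.        ]
[-1.79998922e+02  1.42896866e-03 -2.33611874e+01] 0.08748912314338143 1.45
tcp [0.371 0.565 0.287] shift [117.   9. 118.] turn [ -46.9  -19.1 -128.8]
tcp [0.41  0.47  0.164] shift [190.  81. 241.] turn [ -46.9  -19.1 -128.8]
tcp [0.371 0.565 0.287] shift [117.   9. 118.] turn [-15.5  38.   42.5]
tcp [0.41  0.47  0.164] shift [190.  81. 241.] turn [-15.5  38.   42.5]
```

View pics/crop.png

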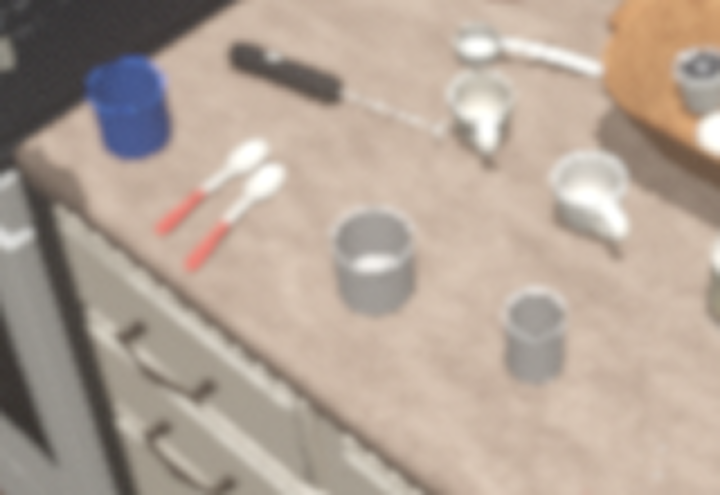

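The crop confirms it: the steel wide cup is at crop (373,260), which is scene (223,218), the blue look-alike at crop (132,105), and the narrow cup at crop (535,335). I'm approaching the steel wide cup.

```bash
python3 -m inch '[0,117,9,118,-15.5,38,42.5,0,117,9,118,-15.5,38,42.5,0,117,9,118,-15.5,38,42.5,0,117,9,118,-15.5,38,42.5,0,117,9,118,-15.5,38,42.5]'
python3 - <<'E'
from h import *
R=tool(40,flip=-1); delta(np.array([.449,.3755,.042])-.16*R[:,2],R); print(ctrl.get_obs()["joint_pos"])
E
```

```text
clock: 1.95
tool_pos: [0.373, 0.5629, 0.284]
orientation: [176.2, -29.7, -54.4]
force: [-0.8, 0.4, -0.0]
opening: 0.0874
gripper_force: 0.0
tcp [0.371 0.565 0.287] shift [-1.  0. -4.] turn [-3.9  9.9 11.3]
[ 77.76237328  31.33932225  -9.65080657  19.66402368 -73.63990556
 -52.83869802]
```

```bash
python3 -m inch '[0,-1,0,-4,-3.9,9.9,11.3,0,-1,0,-4,-3.9,9.9,11.3,0,-1,0,-4,-3.9,9.9,11.3]'
python3 - <<'E'
from h import *
s=ctrl.snapshot("top"); r=ctrl.mark_of(s,"wide_cup_center"); print([(round(d["p"],2),np.round(d["location"],3).tolist()) for d in r])
t=ctrl.trace(s,"wide_cup_center")
for d in t[:3]:
    ys,xs=np.nonzero(d["pixels"]); print(d["p"],xs.min(),xs.max(),ys.min(),ys.max(),len(xs))
for z in (0,.065): print([proj(s,[.449+.033*np.cos(a),.3755+.033*np.sin(a),z]).tolist() for a in (0,np.pi/2,np.pi,-np.pi/2)])
R=tool(40,flip=-1); delta([.449,.3755,.042],R)
E
```

```text
clock: 2.25
tool_pos: [0.3699, 0.568, 0.288]
orientation: [180.0, -39.8, -67.4]
force: [0.4, -0.1, -0.6]
opening: 0.0875
gripper_force: 0.0
[(0.77, [0.431, 0.657, 0.032]), (0.67, [0.452, 0.374, 0.03])]
0.71 130 149 230 241 150
0.58 220 240 223 243 344
[[231.9, 224.3], [222.0, 234.2], [231.8, 244.1], [241.7, 234.1]]
[[230.4, 222.1], [219.9, 232.5], [230.2, 242.9], [240.7, 232.4]]
tcp [0.41  0.47  0.164] shift [  1.   1. 164.] turn [-0.3  0.6  0.4]
```

```bash
python3 -m inch '[0,1,1,50,0,0.6,0.4,0,1,1,90,0,0.6,0.4,0,1,1,125,0,0.6,0.4,0,1,1,150,0,0.6,0.4,0,1,1,164,0,0.6,0.4]'
python3 -m inch '[0,0,0,0,0,0,0,0.3,0,0,0,0,0,0,0.6,0,0,0,0,0,0,1,0,0,0,0,0,0,1,0,0,0,0,0,0]'
python3 -m inch '[1,0,0,0,0,0,0,1,0,0,0,0,0,0,1,0,0,0,0,0,0]'
python3 - <<'E'
from h import *
p,R=cur(); print((p+HP*R[:,2]).round(4)); s=ctrl.snapshot("scene"); r=ctrl.mark_of(s,"wide_cup_center"); print([(round(d["p"],2),np.round(d["location"],3).tolist()) for d in r])
R=tool(40,flip=-1); delta([.449,.3755,.132],R)
E
```

```text
clock: 2.9
tool_pos: [0.4102, 0.4681, 0.1632]
orientation: [-179.7, -40.1, -67.8]
force: [0.5, 0.1, 0.2]
opening: 0.0876
gripper_force: 0.0
clock: 3.4
tool_pos: [0.4096, 0.4709, 0.1647]
orientation: [-179.5, -40.1, -67.9]
force: [-2.0, 3.1, 3.8]
opening: 0.065
gripper_force: 30.0
clock: 3.7
tool_pos: [0.4097, 0.4708, 0.1647]
orientation: [-179.5, -40.1, -67.9]
force: [-3.1, 3.2, 6.2]
opening: 0.065
gripper_force: 30.0
[0.4497 0.3762 0.0429]
[(0.68, [0.428, 0.66, 0.028]), (0.67, [0.45, 0.376, 0.034])]
tcp [0.41  0.47  0.254] shift [ 58.  -1. -68.] turn [-0.4 -0.1 -0.1]
```

```bash
python3 -m inch '[1,8,0,-10,0,0,0,1,22,0,-26,0,0,0,1,40,0,-47,0,0,0,1,58,0,-68,0,0,0,1,58,0,-68,0,0,0]'
python3 - <<'E'
from h import *
_,R=cur(); 
W=wide+.2*front; delta([W[0],W[1],.133],R)
E
```

```text
clock: 4.3
tool_pos: [0.41, 0.4702, 0.2573]
orientation: [-179.3, -39.9, -68.0]
force: [0.5, 0.7, -2.6]
opening: 0.0649
gripper_force: 30.0
tcp [0.322 0.198 0.255] shift [167. 185. 140.] turn [0. 0. 0.]
```

```bash
python3 -m inch '[1,10,12,9,0,0,0,1,30,34,26,0,0,0,1,54,60,45,0,0,0,1,79,88,66,0,0,0,1,104,116,88,0,0,0]'
python3 -m inch '[1,25,28,21,0,0,0,1,46,50,38,0,0,0,1,58,64,49,0,0,0,1,63,69,52,0,0,0,1,63,69,52,0,0,0]'
python3 - <<'E'
from h import *
print(ctrl.get_obs()["joint_pos"].round(1))
R=tool(40,flip=-1); 
for d in (.2,.1,.0):
    W=wide+d*front; delta([W[0],W[1],.068],R)
E
```

```text
clock: 4.8
tool_pos: [0.3535, 0.2973, 0.2522]
orientation: [-179.6, -40.2, -67.9]
force: [-0.1, -0.4, -2.1]
opening: 0.0646
gripper_force: 30.0
clock: 5.3
tool_pos: [0.3213, 0.1967, 0.2533]
orientation: [-179.6, -40.1, -67.9]
force: [-0.0, 1.0, -1.4]
opening: 0.065
gripper_force: 30.0
[ 73.3  10.2 -55.4  28.  -60.7 -72.9]
tcp [0.323 0.198 0.19 ] shift [-41.  -2.  48.] turn [-0.3 -0.1 -0.1]
tcp [0.361 0.106 0.19 ] shift [ 35.  -2. 112.] turn [-0.3 -0.1 -0.1]
tcp [0.399 0.013 0.19 ] shift [111.  -1. 177.] turn [-0.3 -0.1 -0.1]
```

```bash
python3 -m inch '[1,4,0,12,0,0,0,1,12,-1,38,-0.1,0,0,1,20,-1,65,-0.3,0,0,1,29,-2,92,-0.3,0,0,1,35,-2,112,-0.3,0,0]'
python3 - <<'E'
from h import *
print(ctrl.get_obs()["joint_pos"].round(1))
p,C=cur();print("grasp",(p+HP*C[:,2]).round(4))
for n in("top","scene"):
  s=ctrl.snapshot(n)
  for th in("wide_seat","narrow_seat","wide_cup_center","head_front"): print(th,[(round(d["p"],2),np.round(d["location"],3).tolist()) for d in ctrl.mark_of(s,th)[:3]])
R=tool(40,flip=-1); 
for d,z in((.05,.068),(0,.068),(0,.058)):
    W=wide+d*front; delta([W[0],W[1],z],R)
E
```

```text
clock: 5.8
tool_pos: [0.3912, 0.1384, 0.2118]
orientation: [177.3, -39.8, -67.8]
force: [-0.3, 0.5, -1.8]
opening: 0.0653
gripper_force: 30.0
[ 55.9  16.  -58.2  40.7 -50.9 -70.7]
grasp [0.4228 0.0412 0.0896]
wide_seat [(0.56, [0.434, -0.079, 0.012])]
narrow_seat [(0.96, [0.547, -0.032, 0.014])]
wide_cup_center [(0.88, [0.428, 0.658, 0.031]), (0.82, [0.422, 0.042, 0.077])]
head_front [(0.76, [0.48, -0.033, 0.173])]
wide_seat [(0.75, [0.438, -0.082, 0.016])]
narrow_seat [(0.82, [0.553, -0.037, 0.016])]
wide_cup_center [(0.73, [0.419, 0.041, 0.08])]
head_front [(0.64, [0.487, -0.038, 0.177])]
tcp [0.38 0.06 0.19] shift [39. 36. 64.] turn [ 2.6  0.2 -0.1]
tcp [0.399 0.013 0.19 ] shift [77. 35. 96.] turn [ 2.6  0.2 -0.1]
tcp [0.399 0.013 0.18 ] shift [ 71.  35. 104.] turn [ 2.6  0.2 -0.1]
```

Joint 3 is at its limit (-58.2), so I'll fit the arm's kinematics from the readings to choose a reachable leaning pose.

```bash
cat > kin.py <<'E'
from h import *
from scipy.optimize import least_squares
def fk(q,P,s4,s6):
    q=np.radians(q); E=lambda a,t: Ro.from_euler(a,t).as_matrix()
    a1,d,h,L1,a3,L2,Lf,b,c=P
    R1=E("z",q[0]+b); R2=R1@E("y",q[1]); R3=R2@E("y",-q[2]); R4=R3@E("x",s4*q[3]); R5=R4@E("y",-q[4]); R6=R5@E("x",s6*q[5]+c)
    p=R1@[a1,d,h]+R2@[0,0,L1]+R3@[L2,0,a3]+R5@[Lf,0,0]
    return p,R6@np.array([[0,0,1.],[0,1,0],[-1,0,0]])   # tool z = x, tool x = -z
def data():
    o=ctrl.get_obs()
    return [([83.142,20.546,.682,0,-70.136,-16.507],[.268,.62,.405],[180,0,-23.361]),
     ([77.762,31.339,-9.651,19.664,-73.640,-52.839],[.373,.5629,.284],[176.2,-29.7,-54.4]),
     ([73.3,10.2,-55.4,28,-60.7,-72.9],[.3213,.1967,.2533],[-179.6,-40.1,-67.9]),
     (o["joint_pos"],o["tool_pos"],o["orientation"])]
def fit():
    D=data(); best=None
    for s4 in(1,-1):
     for s6 in(1,-1):
      for b0 in(0,-.29):
       for c0 in(0,1.57,3.14,-1.57):
        def f(P):
            r=[]
            for q,p,e in D:
                a,A=fk(q,P,s4,s6); B=Ro.from_euler("xyz",e,degrees=True).as_matrix()
                r+=list(a-p)+list(.2*(A-B).ravel())
            return r+list(1e-3*(P[:7]-[0,0,.3,.35,0,.35,.1]))
        m=least_squares(f,[0,0,.3,.35,0,.35,.1,b0,c0])
        if best is None or m.cost<best[0]: best=(m.cost,m.x,s4,s6)
    return best
if __name__=="__main__":
    b=fit(); print(b[0],b[1].round(4),b[2:])
    for q,p,e in data():
        a,A=fk(q,*b[1:]); print((a-p).round(4),Ro.from_matrix(A).as_euler("xyz",degrees=True).round(1),np.round(e,1))
E
python3 kin.py
```

```text
0.0005520748088513484 [ 0.0915 -0.1694  0.0989  0.5961  0.044   0.3545  0.1638 -0.0289 -1.595 ] (-1, -1)
[-0.0043 -0.0031  0.0093] [180.    0.  -23.6] [180.    0.  -23.4]
[-0.0045  0.0009 -0.0172] [175.5 -29.6 -54.4] [176.2 -29.7 -54.4]
[-0.0018  0.0154  0.0026] [179.2 -40.2 -67.7] [-179.6  -40.1  -67.9]
[ 0.0063 -0.0169  0.0053] [176.3 -39.7 -67.7] [177.5 -39.8 -67.8]
```

```bash
python3 - <<'E'
import re
t=open("kin.py").read()
t=t.replace("a1,d,h,L1,a3,L2,Lf,b,c=P","a1,d,h,L1,a3,L2,Lf,b,c,e5,y5=P").replace("R5@[Lf,0,0]","R5@[Lf,y5,e5]")
t=t.replace("[0,0,.3,.35,0,.35,.1,b0,c0]","[0,0,.3,.35,0,.35,.1,b0,c0,0,0]").replace("P[:7]-[0,0,.3,.35,0,.35,.1]","P-[0,0,.3,.35,0,.35,.1,P[7],P[8],0,0]")
open("kin.py","w").write(t)
E
python3 kin.py
python3 -m inch '[1,-5,0,-35,0,0,0,1,-10,0,-70,0,0,0,1,-20,0,-100,0,0,0]'
python3 -c "
from h import *
print({k:np.round(v,4).tolist() for k,v in ctrl.get_obs().items() if k in('joint_pos','tool_pos','orientation')})"
```

```text
3.1416796579961376e-07 [ 1.1000e-03 -1.5000e-03  2.0010e-01  5.9990e-01 -2.0000e-04  4.6310e-01
  1.9940e-01 -1.0000e-04 -1.5705e+00  5.0000e-04 -1.9050e-01] (-1, -1)
[-0. -0.  0.] [180.    0.  -23.4] [180.    0.  -23.4]
[0. 0. 0.] [176.3 -29.7 -54.4] [176.2 -29.7 -54.4]
[-0.      0.     -0.0001] [-179.7  -40.2  -67.9] [-179.6  -40.1  -67.9]
[ 0.     -0.      0.0001] [177.5 -39.8 -67.9] [177.5 -39.8 -67.8]
clock: 6.6
tool_pos: [0.3634, 0.2147, 0.2783]
orientation: [177.5, -39.7, -67.9]
force: [0.5, 0.3, -2.4]
opening: 0.065
gripper_force: 30.0
{'joint_pos': [67.5372, 11.9198, -47.7182, 27.2897, -65.3424, -65.7261], 'tool_pos': [0.3634, 0.2147, 0.2783], 'orientation': [177.4606, -39.7381, -67.8864]}
```

```bash
cat > ik.py <<'E'
from h import *
from kin import fk
P=[0,0,.2,.6,0,.463,.2,0,-np.pi/2,0,-.19]
lo=np.array([-176.03,-82.01,-58.28,-173.87,-174.79,-173.66]);hi=np.array([176.03,121.73,71.71,95.51,-.11,173.66])
from scipy.optimize import least_squares
def toolyaw(lean,psi,flip):
    return Ro.from_euler("z",psi,degrees=True).as_matrix()@tool(lean,flip=flip)
def ik(grasp,R,q0):
    t=np.array(grasp)-HP*R[:,2]
    def f(q):
        a,A=fk(q,P,-1,-1); return np.r_[a-t,.3*(A-R).ravel()]
    m=least_squares(f,np.clip(q0,lo+1,hi-1),bounds=(lo,hi),x_scale=30.); return np.sqrt(2*m.cost),m.x
def sols(grasp,R,n=25,seed=0):
    g=np.random.default_rng(seed); out=[]
    for k in range(n):
        e,q=ik(grasp,R,g.uniform(lo,hi) if k else ctrl.get_obs()["joint_pos"])
        if e<1e-3 and not any(abs(q-x).max()<2 for x in out): out.append(q)
    return out
E
cat > t.py <<'E'
from ik import *
a,A=fk(ctrl.get_obs()["joint_pos"],P,-1,-1); print(a,ctrl.get_obs()["tool_pos"])
for f in(-1,1):
  for lean in (40,):
    for psi in(-40,-20,-10,0,10,20,40):
        for q in sols([wide[0],wide[1],.058],toolyaw(lean,psi,f),16): print(f,lean,psi,q.round(0),"margin",np.minimum(q-lo,hi-q).min().round(1))
E
timeout 500 python3 t.py
```

```text
[0.3614037  0.21407207 0.27795186] [0.36338445 0.21474048 0.27826213]
-1 40 -40 [ 34.  26. -45.  29. -56. -76.] margin 13.2
1 40 -40 [ 34.  26. -45.  29. -56. 104.] margin 13.2
```

```bash
cat > t.py <<'E'
from ik import *
g=np.array([wide[0],wide[1],.058]); B=np.array([[x,y,z] for x in np.linspace(-.039,.039,7) for y in np.linspace(-.097,.097,15) for z in np.linspace(0,.112,12)])
mc=wide+.06*my
def clear(R):
    t=g-HP*R[:,2]; X=B@R.T+t; f=(X-wide)@front; l=(X-mc)@my; z=X[:,2]
    edge=np.where(z<.178,-.1,np.where(z<.208,.025+(z-.178)*17/30,.042-(z-.208)/np.tan(np.pi/6)))
    k=(abs(l)<.12)&(z>.165); 
    return (np.where(k,f-edge,9)).min()
q0=np.array([34,26,-45,29,-56,-76.])
for lean in (30,35,40,45,50,55):
    q=q0
    for psi in range(-40,5,5):
        R=toolyaw(lean,psi,-1); e,q1=ik(g,R,q)
        if e<1e-3: q=q1
        print(lean,psi,"err",e.round(4),"clear",clear(R).round(3),q1.round(0), np.minimum(q1-lo,hi-q1).min().round(1))
E
timeout 500 python3 t.py
```

```text
30 -40 err 0.0 clear -0.072 [ 30.  21. -46.  26. -49. -70.] 12.1
30 -35 err 0.0 clear -0.063 [ 31.  20. -49.  29. -47. -69.] 9.3
30 -30 err 0.0 clear -0.054 [ 32.  18. -52.  33. -45. -68.] 6.5
30 -25 err 0.0 clear -0.045 [ 32.  17. -55.  38. -43. -68.] 3.6
30 -20 err 0.0 clear -0.036 [ 31.  16. -58.  42. -40. -68.] 0.6
30 -15 err 0.0119 clear -0.027 [ 31.  15. -58.  44. -40. -64.] 0.0
30 -10 err 0.027 clear -0.018 [ 32.  14. -58.  45. -40. -60.] 0.0
30 -5 err 0.0418 clear -0.009 [ 32.  13. -58.  45. -39. -56.] 0.0
30 0 err 0.0562 clear -0.001 [ 32.  11. -58.  45. -39. -51.] 0.0
35 -40 err 0.0 clear -0.06 [ 32.  23. -46.  28. -53. -73.] 12.5
35 -35 err 0.0 clear -0.051 [ 33.  22. -49.  31. -50. -73.] 9.5
35 -30 err 0.0 clear -0.042 [ 34.  21. -52.  35. -48. -72.] 6.4
35 -25 err 0.0 clear -0.032 [ 34.  19. -55.  40. -46. -73.] 3.2
35 -20 err 0.0003 clear -0.023 [ 34.  18. -58.  45. -43. -73.] 0.0
35 -15 err 0.0178 clear -0.014 [ 34.  17. -58.  46. -44. -69.] 0.0
35 -10 err 0.0352 clear -0.005 [ 34.  16. -58.  47. -43. -65.] 0.0
35 -5 err 0.0524 clear 0.004 [ 34.  15. -58.  48. -43. -61
[... 1695 characters left out ...]
 err 0.0709 clear 0.052 [ 42.  24. -58.  53. -54. -77.] 0.0
50 0 err 0.0943 clear 0.061 [ 43.  23. -58.  54. -54. -74.] 0.0
55 -40 err 0.0 clear -0.006 [ 38.  35. -42.  31. -66. -82.] 15.8
55 -35 err 0.0 clear 0.006 [ 39.  33. -46.  35. -63. -83.] 12.0
55 -30 err 0.0 clear 0.018 [ 40.  32. -50.  39. -61. -84.] 8.1
55 -25 err 0.0 clear 0.03 [ 41.  31. -54.  44. -58. -86.] 4.2
55 -20 err 0.0 clear 0.042 [ 42.  30. -58.  50. -56. -88.] 0.2
55 -15 err 0.0232 clear 0.052 [ 43.  29. -58.  51. -57. -86.] 0.0
55 -10 err 0.0479 clear 0.063 [ 44.  28. -58.  52. -57. -84.] 0.0
55 -5 err 0.0729 clear 0.072 [ 44.  27. -58.  54. -57. -82.] 0.0
55 0 err 0.098 clear 0.081 [ 45.  27. -58.  55. -57. -80.] 0.0
```

```bash
cat > t2.py <<'E'
from ik import *
g=np.array([wide[0],wide[1],.058])
for lean,psi in((40,0),(40,15),(45,-10)):
    for q in sols(g,toolyaw(lean,psi,-1),120): print(lean,psi,q.round(0))
for lean,psi in ((50,-27),(52,-27),(55,-27),(55,-30),(50,-30)):
    R=toolyaw(lean,psi,-1)
    a=[]
    for d in (0,.1,.2):
        W=g+d*R@[0,0,-1]*[1,1,0]; e,q=ik(W+[0,0,.012],R,[40,31,-52,42,-59,-85]); a.append((e.round(4),q.round(0)))
    print(lean,psi,a)
E
timeout 560 python3 t2.py
```

```text
50 -27 [(np.float64(0.0), array([ 40.,  27., -53.,  41., -58., -81.])), (np.float64(0.0), array([ 47.,  30., -45.,  32., -62., -80.])), (np.float64(0.0), array([ 53.,  32., -37.,  26., -68., -79.]))]
52 -27 [(np.float64(0.0), array([ 40.,  28., -52.,  41., -59., -82.])), (np.float64(0.0), array([ 48.,  31., -45.,  32., -64., -80.])), (np.float64(0.0), array([ 54.,  34., -36.,  26., -69., -79.]))]
55 -27 [(np.float64(0.0), array([ 41.,  30., -52.,  41., -61., -84.])), (np.float64(0.0), array([ 49.,  33., -44.,  32., -66., -82.])), (np.float64(0.0), array([ 55.,  36., -35.,  26., -72., -80.]))]
55 -30 [(np.float64(0.0), array([ 40.,  31., -50.,  38., -62., -83.])), (np.float64(0.0), array([ 48.,  34., -41.,  30., -68., -81.])), (np.float64(0.0), array([ 53.,  37., -32.,  25., -74., -80.]))]
50 -30 [(np.float64(0.0), array([ 39.,  28., -50.,  38., -59., -81.])), (np.float64(0.0), array([ 46.,  30., -43.,  30., -64., -79.])), (np.float64(0.0), array([ 51.,  33., -35.,  25., -69., -78.]))]
```

```bash
python3 - <<'E'
from ik import *
R=toolyaw(55,-27,-1); g=np.array([wide[0],wide[1],.058]); e,q=ik(g,R,[41,30,-52,41,-61,-84])
def mill(X): X=np.array(X); return np.round([(X-wide)@front,(X-wide)@my,X[2]],3)
qr=np.radians(q);E=lambda a,t: Ro.from_euler(a,t).as_matrix()
R1=E("z",qr[0]);R2=R1@E("y",qr[1]);R3=R2@E("y",-qr[2]);R5=R3@E("x",-qr[3])@E("y",-qr[4])
sh=np.array([0,0,.2]);el=sh+R2@[0,0,.6];wr=el+R3@[.463,0,0];k=wr+R5@[0,-.19,0];t=k+R5@[.2,0,0]
for n,X in zip(("elbow","wrist","wristoff","tcp"),(el,wr,k,t)): print(n,X.round(3),"f,l,z",mill(X))
print(mill([.506,-.02,.284]))
# regrasp place
R4=tool(40,flip=-1)
for z in(.10,.044): delta([.43,.36,z],R4)
for pos in([.43,.36,.044],[.43,.36,.16]): print(ik(pos,R,[55,36,-35,26,-72,-80]),ik(pos,R4,[77,31,-10,20,-70,-60]))
E
```

```text
elbow [0.237 0.205 0.711] f,l,z [ 0.341 -0.076  0.711]
wrist [0.274 0.237 0.251] f,l,z [ 0.356 -0.031  0.251]
wristoff [0.462 0.212 0.264] f,l,z [0.262 0.134 0.264]
tcp [0.448 0.049 0.149] f,l,z [0.116 0.059 0.149]
[0.031 0.087 0.284]
tcp [0.391 0.455 0.222] shift [-199. -112.  -97.] turn [ 2.6  0.3 -0.1]
tcp [0.391 0.455 0.166] shift [-235. -114.  -54.] turn [ 2.6  0.3 -0.1]
(np.float64(1.6956978735571344e-11), array([ 68.61115566,  49.49078968,  -2.92193176,  13.59240653,
       -91.38374896, -79.92139355])) (np.float64(7.735023594782851e-12), array([ 73.94304392,  35.86490158, -25.6765371 ,  26.25480535,
       -64.32821869, -70.85613266]))
(np.float64(4.2798662165644856e-11), array([  68.59554155,   42.06621903,   -0.44860659,   13.86046856,
       -100.99783035,  -77.55143332])) (np.float64(1.2374000862611753e-08), array([ 74.2150243 ,  27.84803132, -20.63285009,  24.0814472 ,
       -76.22583359, -65.11597282]))
```

```bash
python3 -m inch '[1,-20,-11,-20,1,0,0,1,-55,-30,-45,2.6,0.3,0,1,-90,-50,-65,2.6,0.3,0,1,-130,-73,-80,2.6,0.3,0,1,-165,-93,-90,2.6,0.3,0]'
python3 - <<'E'
from h import *
R4=tool(40,flip=-1)
for z in(.10,.048,.043): delta([.43,.36,z],R4)
E
```

```text
clock: 7.1
tool_pos: [0.3852, 0.4213, 0.2369]
orientation: [-179.9, -40.0, -67.8]
force: [0.7, 0.8, -1.0]
opening: 0.0647
gripper_force: 30.0
tcp [0.391 0.455 0.222] shift [-32. -18.  -7.] turn [-0.  -0.  -0.1]
tcp [0.391 0.455 0.17 ] shift [-65. -18.  33.] turn [-0.  -0.  -0.1]
tcp [0.391 0.455 0.165] shift [-68. -18.  37.] turn [-0.  -0.  -0.1]
```

```bash
python3 -m inch '[1,-20,-11,-4,0,0,0,1,-32,-18,-7,0,0,0,1,-48,-18,12,0,0,0,1,-59,-18,26,0,0,0,1,-65,-18,33,0,0,0]'
python3 -m inch '[1,-3,0,4,0,0,0,1,-4,0,5,0,0,0,0.6,-4,0,5,0,0,0,0.3,-4,0,5,0,0,0,0,-4,0,5,0,0,0]'
python3 -m inch '[0,0,0,0,0,0,0,0,0,0,0,0,0,0,0,0,0,-40,0,0,0,0,0,0,-80,0,0,0,0,0,0,-130,0,0,0]'
python3 - <<'E'
from h import *
from ik import toolyaw
for n in("top","scene"):
  s=ctrl.snapshot(n); print([(round(d["p"],2),np.round(d["location"],3).tolist()) for d in ctrl.mark_of(s,"wide_cup_center")])
R=toolyaw(55,-27,-1); delta(np.array([.43,.36,.043])-.12*R[:,2],R)
E
```

```text
clock: 7.6
tool_pos: [0.3911, 0.4507, 0.1689]
orientation: [179.9, -40.2, -67.8]
force: [0.3, -1.0, -1.2]
opening: 0.065
gripper_force: 30.0
clock: 8.1
tool_pos: [0.3918, 0.4516, 0.1643]
orientation: [-179.9, -40.0, -67.9]
force: [-0.5, 0.4, -0.3]
opening: 0.0686
gripper_force: 0.0
clock: 8.6
tool_pos: [0.3598, 0.5288, 0.2633]
orientation: [179.9, -40.2, -67.9]
force: [0.8, 1.0, -0.8]
opening: 0.0872
gripper_force: 0.0
[(0.92, [0.434, 0.358, 0.032]), (0.92, [0.427, 0.657, 0.031]), (0.24, [0.478, 0.228, 0.034])]
[(0.65, [0.428, 0.358, 0.033]), (0.62, [0.425, 0.663, 0.03])]
tcp [0.449 0.588 0.203] shift [ -54. -105.   34.] turn [-20.   14.8  18.2]
```

```bash
python3 -m inch '[0,-54,-105,34,-20,14.8,18.2,0,-54,-105,34,-20,14.8,18.2,0,-54,-105,34,-20,14.8,18.2,0,-54,-105,34,-20,14.8,18.2,0,-54,-105,34,-20,14.8,18.2]'
python3 - <<'E'
from ik import *
R=toolyaw(55,-27,-1); delta([.431,.3575,.043],R)
E
```

```text
clock: 9.3
tool_pos: [0.4516, 0.585, 0.1977]
orientation: [179.8, -55.5, -94.9]
force: [-0.0, 0.5, -0.1]
opening: 0.0875
gripper_force: 0.0
tcp [0.442 0.488 0.134] shift [  3.   1. 117.] turn [ 0.4 -0.5 -0.1]
```

```bash
python3 -m inch '[0,1,0,40,0.2,-0.5,0,0,3,1,75,0.4,-0.5,0,0,3,1,100,0.4,-0.5,0,0,3,1,113,0.4,-0.5,0,0,3,1,117,0.4,-0.5,0]'
python3 -m inch '[0,0,0,0,0,0,0,0.3,0,0,0,0,0,0,0.6,0,0,0,0,0,0,1,0,0,0,0,0,0,1,0,0,0,0,0,0]'
python3 -m inch '[1,0,0,0,0,0,0,1,0,0,0,0,0,0]'
python3 - <<'E'
from ik import *
p,C=cur(); print("grasp",(p+HP*C[:,2]).round(4), ctrl.get_obs()["joint_pos"].round(1))
R=toolyaw(55,-27,-1)
for n in("top","scene"):
  s=ctrl.snapshot(n); print([(round(d["p"],2),np.round(d["location"],3).tolist()) for d in ctrl.mark_of(s,"wide_cup_center")])
delta([.431,.3575,.14],R); delta([wide[0]-.02,wide[1]+.23,.14],R)
E
```

```text
clock: 9.8
tool_pos: [0.4405, 0.488, 0.1381]
orientation: [-179.7, -54.7, -94.7]
force: [0.0, 0.3, 0.2]
opening: 0.0874
gripper_force: 0.0
clock: 10.3
tool_pos: [0.4408, 0.4896, 0.1381]
orientation: [-179.6, -54.7, -94.8]
force: [-0.3, 1.3, 1.1]
opening: 0.066
gripper_force: 30.0
clock: 10.5
tool_pos: [0.4408, 0.4894, 0.1381]
orientation: [-179.6, -54.7, -94.8]
force: [0.3, 2.5, 1.8]
opening: 0.0658
gripper_force: 30.0
grasp [0.4311 0.3598 0.046 ] [ 68.8  48.9  -3.6  13.7 -90.9 -80.1]
[(0.78, [0.432, 0.356, 0.029]), (0.37, [0.427, 0.655, 0.031])]
[(0.86, [0.431, 0.355, 0.035]), (0.57, [0.426, 0.659, 0.03])]
tcp [0.442 0.488 0.231] shift [ 77.  -1. -53.] turn [-0.3  0.3 -0.1]
tcp [0.428 0.279 0.231] shift [198.  -4. 118.] turn [-0.3  0.3 -0.1]
```

```bash
python3 -m inch '[1,8,0,-6,0,0,0,1,25,0,-18,0,0,0,1,50,0,-36,0,0,0,1,70,0,-49,0,0,0,1,77,0,-53,0,0,0]'
python3 - <<'E'
from ik import *
p,C=cur(); np.save("C.npy",C)
W=wide+[0,.003,0]; 
for d,z in((.2,.14),(.1,.08),(0,.073),(0,.061)): delta([W[0]+.02*d/.2*0,W[1]+d,z],C)
E
```

```text
clock: 11.2
tool_pos: [0.4407, 0.4883, 0.2356]
orientation: [-179.4, -54.4, -95.0]
force: [0.1, 0.3, -2.1]
opening: 0.0663
gripper_force: 30.0
tcp [0.447 0.251 0.233] shift [135. -25. 194.] turn [0. 0. 0.]
tcp [0.447 0.151 0.173] shift [144. -32. 310.] turn [0. 0. 0.]
tcp [0.447 0.051 0.166] shift [196. -40. 395.] turn [0. 0. 0.]
tcp [0.447 0.051 0.154] shift [187. -40. 402.] turn [0. 0. 0.]
```

```bash
python3 -m inch '[1,8,-1,12,0,0,0,1,30,-5,43,0,0,0,1,55,-10,80,0,0,0,1,85,-15,122,0,0,0,1,112,-20,161,0,0,0]'
python3 -m inch '[1,16,-3,24,0,0,0,1,25,-6,45,0,0,0,1,28,-9,80,0,0,0,1,31,-11,115,0,0,0,1,32,-12,138,0,0,0]'
python3 - <<'E'
from ik import *
p,_=cur(); C=np.load("C.npy"); print(ctrl.get_obs()["joint_pos"].round(1),"grasp",(p+HP*_[:,2]).round(4))
for n in("top","scene"):
  s=ctrl.snapshot(n); print([(round(d["p"],2),np.round(d["location"],3).tolist()) for d in ctrl.mark_of(s,"wide_cup_center")][:3])
W=wide+[0,.003,0]
for d,z in((.1,.08),(0,.073),(0,.061)): delta([W[0],W[1]+d,z],C)
E
```

```text
clock: 11.7
tool_pos: [0.4445, 0.2888, 0.2299]
orientation: [-179.6, -54.7, -94.8]
force: [1.4, -1.2, -2.0]
opening: 0.0661
gripper_force: 30.0
clock: 12.2
tool_pos: [0.446, 0.1568, 0.1758]
orientation: [-179.7, -54.7, -94.9]
force: [0.4, 0.3, -1.6]
opening: 0.066
gripper_force: 30.0
[ 52.4  31.6 -42.2  28.6 -68.6 -80.8] grasp [0.4359 0.0272 0.0838]
[(0.89, [0.439, 0.026, 0.07]), (0.89, [0.428, 0.661, 0.031])]
[(0.82, [0.432, 0.022, 0.072])]
tcp [0.447 0.151 0.173] shift [ 2. -1.  9.] turn [ 0.1 -0.3  0.1]
tcp [0.447 0.051 0.166] shift [53. -9. 94.] turn [ 0.1 -0.3  0.1]
tcp [0.447 0.051 0.154] shift [ 44.  -9. 101.] turn [ 0.1 -0.3  0.1]
```

```bash
python3 -m inch '[1,8,-2,20,0,0,0,1,22,-4,45,0,0,0,1,38,-7,70,0,0,0,1,48,-9,86,0,0,0,1,52,-9,94,0,0,0]'
python3 -m inch '[1,0,0,0,0,0,0]'
python3 - <<'E'
from ik import *
p,C=cur(); print(ctrl.get_obs()["joint_pos"].round(1),"grasp",(p+HP*C[:,2]).round(4))
a=[];
for n in("top","scene"):
  s=ctrl.snapshot(n); print([(round(d["p"],2),np.round(d["location"],3).tolist()) for d in ctrl.mark_of(s,"wide_cup_center")][:3],[(round(d["p"],2),np.round(d["location"],3).tolist()) for d in ctrl.mark_of(s,"wide_seat")][:3])
  u,v=proj(s,[.4375,-.05,.06]).astype(int); f=s["frame"][v-35:v+35,u-45:u+45]; a.append(cv2.resize(f,None,fx=4.4,fy=4.4,interpolation=cv2.INTER_CUBIC)); print(n,u-45,v-35)
cv2.imwrite("pics/in.png",np.hstack(a)[:,:,::-1])
C=Ro.from_euler("xyz",[-179.6,-54.7,-94.8],degrees=True).as_matrix()
for z in (.073,.060): delta([wide[0],wide[1]+.003,z],C)
E
```

```text
clock: 12.9
tool_pos: [0.4476, 0.0514, 0.1649]
orientation: [-179.5, -54.7, -94.9]
force: [-0.4, 0.4, -1.7]
opening: 0.0664
gripper_force: 30.0
clock: 13.0
tool_pos: [0.4475, 0.0517, 0.1647]
orientation: [-179.5, -54.7, -94.9]
force: [0.6, 0.3, -2.3]
opening: 0.066
gripper_force: 30.0
[ 41.7  29.6 -52.3  40.5 -60.7 -83.9] grasp [ 0.4376 -0.0778  0.0726]
[(0.8, [0.429, 0.656, 0.031]), (0.73, [0.439, -0.082, 0.056])] [(0.57, [0.438, -0.082, 0.011]), (0.54, [0.44, -0.08, 0.168])]
top 319 200
[(0.76, [0.428, 0.66, 0.027]), (0.66, [0.509, -0.02, 0.284]), (0.64, [0.436, -0.081, 0.059])] [(0.78, [0.436, -0.082, 0.014]), (0.31, [0.475, 0.233, 0.033])]
scene 273 251
tcp [0.447 0.051 0.165] shift [2. 0. 1.] turn [-0.  0.  0.]
tcp [0.447 0.051 0.152] shift [-9.  0.  9.] turn [-0.  0.  0.]
```

View pics/in.png

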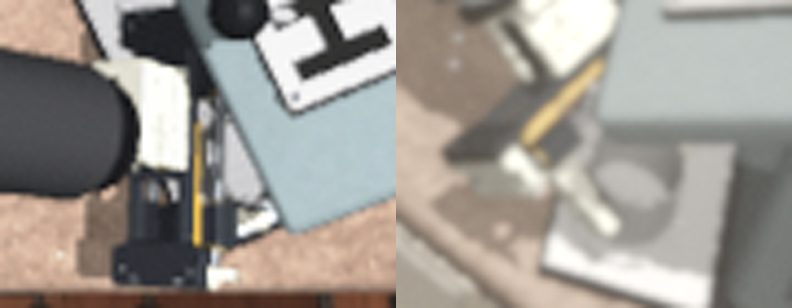

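The gripper holds the cup under the head by the seat (left crop around (215,190), right crop around (640,190)). The measured cup and seat agree within 1 to 2 mm, so I'm lowering it.

```bash
python3 -m inch '[1,-2,0,2,0,0,0,1,-4,0,4,0,0,0,1,-6,0,6,0,0,0,1,-8,0,8,0,0,0,1,-9,0,8,0,0,0]'
python3 -m inch '[1,0,0,0,0,0,0,1,0,0,0,0,0,0]'
python3 - <<'E'
from ik import *
p,C=cur(); print("grasp",(p+HP*C[:,2]).round(4))
print("down 1mm in tool:",(C.T@[0,0,-1]).round(2))
E
```

```text
clock: 13.8
tool_pos: [0.4472, 0.0504, 0.152]
orientation: [-179.7, -54.7, -94.8]
force: [-0.5, 0.6, -2.2]
opening: 0.0659
gripper_force: 30.0
clock: 14.0
tool_pos: [0.4473, 0.0506, 0.1524]
orientation: [-179.6, -54.7, -94.8]
force: [-0.4, 0.0, -1.7]
opening: 0.0664
gripper_force: 30.0
grasp [ 0.4375 -0.079   0.0604]
down 1mm in tool: [-0.82  0.    0.58]
```

```bash
python3 -m inch '[1,-0.8,0,0.6,0,0,0,0.7,-0.8,0,0.6,0,0,0,0.4,-0.8,0,0.6,0,0,0,0.12,-0.8,0,0.6,0,0,0,0.12,-0.8,0,0.6,0,0,0]'
python3 -m inch '[0.12,0,0,0,0,0,0,0.12,0,0,0,0,0,0,0.12,0,0,0,0,0,0,0.12,0,0,0,0,0,0]'
python3 -c "
from h import *
p,C=cur(); print((C.T@front*100).round(0),(C.T@up*100).round(0))"
```

```text
clock: 14.5
tool_pos: [0.4472, 0.0506, 0.1513]
orientation: [-179.6, -54.7, -94.8]
force: [-0.0, -0.6, -0.4]
opening: 0.0748
gripper_force: 0.0
clock: 14.9
tool_pos: [0.4473, 0.0506, 0.1514]
orientation: [-179.6, -54.7, -94.8]
force: [-0.5, 0.2, -0.6]
opening: 0.0772
gripper_force: 0.0
[-51.  45. -73.] [ 82.  -0. -58.]
```

```bash
python3 -m inch '[0.12,0,0,-15,0,0,0,0.12,0,0,-45,0,0,0,0.12,0,0,-80,0,0,0,0.12,0,0,-120,0,0,0,0.12,0,0,-160,0,0,0]'
python3 - <<'E'
from ik import *
a=[]
for n in("top","scene"):
  s=ctrl.snapshot(n)
  for th in("wide_cup_center","wide_seat","knob_center","gate_center","head_front","narrow_seat"): print(th,[(round(d["p"],2),np.round(d["location"],3).tolist()) for d in ctrl.mark_of(s,th)][:3])
  u,v=proj(s,[.46,-.06,.12]).astype(int); f=s["frame"][v-40:v+40,u-50:u+50]; a.append(cv2.resize(f,None,fx=4,fy=4,interpolation=cv2.INTER_CUBIC)); print(n,u-50,v-40)
cv2.imwrite("pics/placed.png",np.hstack(a)[:,:,::-1])
E
```

```text
clock: 15.4
tool_pos: [0.4569, 0.1819, 0.2447]
orientation: [-179.7, -54.7, -94.8]
force: [1.2, 0.3, 0.2]
opening: 0.0774
gripper_force: 0.0
wide_cup_center [(0.67, [0.427, 0.655, 0.032]), (0.67, [0.55, -0.036, 0.016]), (0.51, [0.44, -0.083, 0.046])]
wide_seat [(0.6, [0.438, -0.083, 0.015])]
knob_center [(0.62, [0.506, -0.019, 0.278])]
gate_center [(0.73, [0.5, -0.079, 0.258])]
head_front [(0.72, [0.485, -0.032, 0.178])]
narrow_seat [(0.76, [0.551, -0.036, 0.014])]
top 322 186
wide_cup_center [(0.88, [0.437, -0.083, 0.048])]
wide_seat [(0.59, [0.44, -0.079, 0.012])]
knob_center [(0.73, [0.506, -0.019, 0.284])]
gate_center [(0.76, [0.5, -0.082, 0.261]), (0.67, [0.438, -0.082, 0.048])]
head_front [(0.67, [0.486, -0.035, 0.176])]
narrow_seat [(0.65, [0.55, -0.033, 0.016]), (0.18, [0.44, -0.08, 0.014])]
scene 277 232
```

View pics/placed.png

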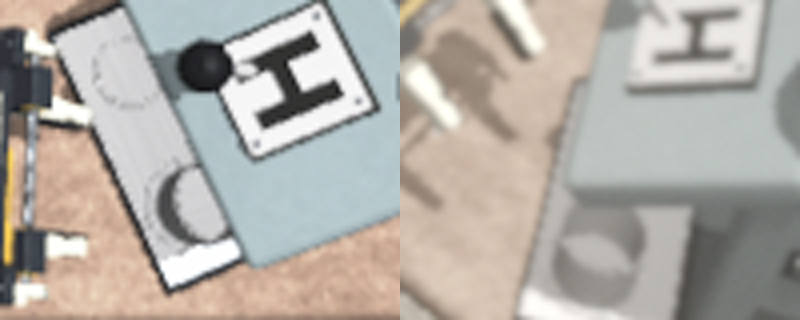

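The cup stands inside its ring (top crop (200,200), scene crop (600,255)), measured at (0.438,-0.083,0.047) as expected. The knob is at the left front (205,65). Next I'm planning the lever move.

```bash
cat > lev.py <<'E'
from ik import *
gc=np.array([.5005,-.0803,.2595]); gx=-front*np.cos(np.pi/6)+up*.5; gz=front*.5+up*np.cos(np.pi/6); gy=my
piv=gc-.083*gz
def knob(f,c): return piv+.14*(np.sin(f)*gx-np.cos(f)*np.sin(c)*gy+np.cos(f)*np.cos(c)*gz)
def pose(c,lean,psi,flip=-1): return Ro.from_rotvec(gx*c).as_matrix()@toolyaw(lean,psi,flip)
def fc(X): d=(X-piv)/.14; return np.arcsin(d@gx),np.arctan2(-d@gy,d@gz)
E
python3 - <<'E'
from lev import *
print("knob model",knob(-.3,-.22).round(4),"seen fc",fc(np.array([.506,-.0195,.281])))
p,C=cur();q0=ctrl.get_obs()["joint_pos"]
for lean in(15,30,45):
  for psi in(0,-20,-40):
    out=[]
    q=q0
    for f,c in((-.3,-.22),(0,-.22),(0,.22),(.33,.22)):
        e,q1=ik(knob(f,c),pose(c,lean,psi),q); out.append((round(e*1000,1),q1.round(0).tolist()))
        if e<1e-3:q=q1
    print(lean,psi,[o[0] for o in out],out[0][1],out[-1][1])
E
```

```text
knob model [ 0.5049 -0.0141  0.28  ] seen fc (np.float64(-0.2613068452885737), np.float64(-0.2152424218564452))
15 0 [np.float64(0.0), np.float64(0.0), np.float64(0.0), np.float64(0.0)] [30.0, 8.0, -19.0, 13.0, -77.0, -17.0] [21.0, -11.0, -34.0, 17.0, -56.0, -2.0]
15 -20 [np.float64(0.0), np.float64(0.0), np.float64(0.0), np.float64(0.0)] [29.0, 12.0, -15.0, 11.0, -83.0, -35.0] [21.0, -8.0, -30.0, 16.0, -61.0, -20.0]
15 -40 [np.float64(0.0), np.float64(0.0), np.float64(0.0), np.float64(0.0)] [27.0, 15.0, -11.0, 8.0, -87.0, -52.0] [19.0, -5.0, -25.0, 13.0, -67.0, -37.0]
30 0 [np.float64(0.0), np.float64(0.0), np.float64(0.0), np.float64(0.0)] [38.0, 9.0, -27.0, 25.0, -77.0, -30.0] [30.0, -14.0, -48.0, 40.0, -53.0, -28.0]
30 -20 [np.float64(0.0), np.float64(0.0), np.float64(0.0), np.float64(0.0)] [35.0, 15.0, -19.0, 20.0, -86.0, -43.0] [30.0, -8.0, -39.0, 32.0, -63.0, -40.0]
30 -40 [np.float64(0.0), np.float64(0.0), np.float64(0.0), np.float64(0.0)] [31.0, 20.0, -11.0, 15.0, -94.0, -57.0] [27.0, -1.0, -30.0, 25.0, -72.0, -51.0]
45 0 [np.float64(0.0), np.float64(0.0), np.float64(3.7), np.float64(0.0)] [44.0, 11.0, -35.0, 35.0, -79.0, -42.0] [34.0, -12.0, -58.0, 59.0, -58.0, -50.0]
45 -20 [np.float64(0.0), np.float64(0.0), np.float64(0.0), np.float64(0.0)] [40.0, 20.0, -24.0, 28.0, -90.0, -51.0] [36.0, -4.0, -46.0, 44.0, -70.0, -56.0]
45 -40 [np.float64(0.0), np.float64(0.0), np.float64(0.0), np.float64(0.0)] [35.0, 26.0, -13.0, 20.0, -101.0, -61.0] [33.0, 4.0, -33.0, 32.0, -79.0, -61.0]
```

```bash
python3 -m inch '[0,40,0,-28,0,0,0,0,80,0,-56,0,0,0,0,120,0,-84,0,0,0,0,160,0,-112,0,0,0,0,180,0,-126,0,0,0]'
python3 - <<'E'
from lev import *
R=pose(-.218,30,0); g=np.array([.5055,-.018,.2805]); delta(g-.11*R[:,2],R); delta(g,R); print(ctrl.get_obs()["joint_pos"].round(0))
E
```

```text
clock: 16.6
tool_pos: [0.4562, 0.1794, 0.4677]
orientation: [-179.3, -54.5, -95.1]
force: [-0.2, 0.2, -0.6]
opening: 0.088
gripper_force: 0.0
tcp [0.51  0.126 0.508] shift [ 61. -58.  17.] turn [  5.7 -21.7 -22.7]
tcp [0.508 0.067 0.415] shift [ 20. -60. 119.] turn [  5.7 -21.7 -22.7]
[  53.   12.  -24.   27. -102.  -64.]
```

```bash
python3 -m inch '[0,61,-58,17,5.7,-21.7,-22.7,0,61,-58,17,5.7,-21.7,-22.7,0,61,-58,17,5.7,-21.7,-22.7,0,61,-58,17,5.7,-21.7,-22.7,0,61,-58,17,5.7,-21.7,-22.7]'
python3 - <<'E'
from lev import *
R=pose(-.218,30,0); g=np.array([.5055,-.018,.2805]); delta(g,R)
s=ctrl.snapshot("scene"); print([(round(d["p"],2),np.round(d["location"],3).tolist()) for d in ctrl.mark_of(s,"knob_center")][:3])
E
```

```text
clock: 17.1
tool_pos: [0.51, 0.1253, 0.505]
orientation: [167.4, -30.0, -67.7]
force: [-0.8, 0.4, 0.1]
opening: 0.0875
gripper_force: 0.0
tcp [0.508 0.067 0.415] shift [  1.   1. 107.] turn [0.1 0.  0.1]
[(0.75, [0.509, -0.022, 0.287])]
```

```bash
python3 -m inch '[0,0,0,35,0,0,0,0,1,1,65,0,0,0,0,1,1,88,0,0,0,0,1,1,102,0,0,0,0,1,1,107,0,0,0]'
python3 -m inch '[0,0,0,0,0,0,0,0.3,0,0,0,0,0,0,0.5,0,0,0,0,0,0,0.7,0,0,0,0,0,0,1,0,0,0,0,0,0]'
python3 -m inch '[1,0,0,0,0,0,0,1,0,0,0,0,0,0,1,0,0,0,0,0,0]'
python3 - <<'E'
from lev import *
p,C=cur(); k=p+HP*C[:,2]; print("grasp",k.round(4),"f,c",fc(k),ctrl.get_obs()["joint_pos"].round(0))
f0,c0=fc(k); b=np.linalg.norm(k-piv); print("radius",b)
for f in(-.2,-.1,0): delta(k+knob(f,c0)-knob(f0,c0),C)
E
```

```text
clock: 17.7
tool_pos: [0.507, 0.0672, 0.4123]
orientation: [167.0, -30.3, -67.5]
force: [0.9, 0.1, -0.4]
opening: 0.0875
gripper_force: 0.0
clock: 18.2
tool_pos: [0.5076, 0.0679, 0.4145]
orientation: [167.3, -30.1, -67.5]
force: [-0.3, 0.2, 0.2]
opening: 0.0609
gripper_force: 0.0
clock: 18.5
tool_pos: [0.5077, 0.0678, 0.4143]
orientation: [167.3, -30.1, -67.5]
force: [2.2, 0.5, 0.6]
opening: 0.0373
gripper_force: 0.8
grasp [ 0.505  -0.0176  0.2799] f,c (np.float64(-0.27902178313685605), np.float64(-0.21321730856760615)) [ 38.   9. -28.  25. -77. -30.]
radius 0.13728797644748822
tcp [0.511 0.061 0.422] shift [11.  0. -3.] turn [0. 0. 0.]
tcp [0.516 0.051 0.431] shift [25.  0. -5.] turn [0. 0. 0.]
tcp [0.52  0.04  0.438] shift [39.  0. -5.] turn [0. 0. 0.]
```

```bash
python3 -m inch '[1,0,0,0,0,0,0,1,0,0,0,0,0,0,1,5,0,-1,0,0,0,1,11,0,-3,0,0,0,1,18,0,-4,0,0,0]'
python3 -m inch '[1,7,0,-1,0,0,0,1,14,0,-1,0,0,0,1,21,0,-1,0,0,0,1,21,0,-1,0,0,0,1,21,0,-1,0,0,0]'
python3 - <<'E'
from lev import *
p,C=cur(); k=p+HP*C[:,2]; print("grasp",k.round(4),"f,c",fc(k))
a=[]
for n in("top","scene"):
  s=ctrl.snapshot(n)
  for th in("knob_center","gate_center"): print(th,[(round(d["p"],2),np.round(d["location"],3).tolist(),np.round(fc(np.array(d["location"])),3).tolist()) for d in ctrl.mark_of(s,th)][:2])
  u,v=proj(s,k).astype(int); f=s["frame"][v-30:v+50,u-50:u+50]; a.append(cv2.resize(f,None,fx=4,fy=4,interpolation=cv2.INTER_CUBIC))
cv2.imwrite("pics/knob.png",np.hstack(a)[:,:,::-1])
E
```

```text
clock: 19.0
tool_pos: [0.5136, 0.0552, 0.4264]
orientation: [167.2, -30.1, -67.5]
force: [1.1, 1.7, -4.4]
opening: 0.0348
gripper_force: 30.0
clock: 19.5
tool_pos: [0.5205, 0.0388, 0.4381]
orientation: [167.2, -30.1, -67.6]
force: [0.3, -1.2, -2.6]
opening: 0.0345
gripper_force: 30.0
grasp [ 0.5177 -0.0468  0.3038] f,c (np.float64(0.006418485479514942), np.float64(-0.2109730048300492))
knob_center []
gate_center [(0.87, [0.499, -0.082, 0.258], [0.0, 0.025])]
knob_center [(0.57, [0.517, -0.051, 0.308], [0.044, -0.194])]
gate_center [(0.94, [0.501, -0.083, 0.26], [0.014, 0.006])]
```

View pics/knob.png

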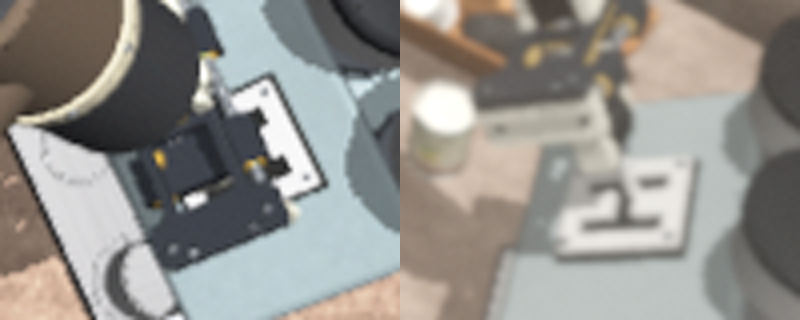

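The lever follows the grip, and the rod sits at about the neutral slot (scene crop (615,190)). I'm trying the crossing in small steps.

```bash
cat > step.py <<'E'
from lev import *
import sys
p,C=cur(); k=p+HP*C[:,2]; f0,c0=fc(k); print("f,c",round(f0,3),round(c0,3),"force gx,gy,gz",[round(float(np.dot(ctrl.get_obs()["force"],a)),1) for a in(gx,gy,gz)])
for a in sys.argv[1:]:
    f,c=map(float,a.split(",")); print(a); delta(k+knob(f,c)-knob(f0,c0),Ro.from_rotvec(gx*(c-c0)).as_matrix()@C)
E
python3 step.py 0,-.17 0,-.13 0,-.07 0,0
```

```text
f,c 0.003 -0.211 force gx,gy,gz [-0.6, -1.2, -2.8]
0,-.17
tcp [0.509 0.036 0.44 ] shift [-0. 12.  0.] turn [2.4 0.  0. ]
0,-.13
tcp [0.497 0.032 0.441] shift [-1. 24.  1.] turn [4.6 0.  0. ]
0,-.07
tcp [0.48  0.027 0.443] shift [-1. 42.  3.] turn [8.1 0.  0. ]
0,0
tcp [0.461 0.019 0.444] shift [-1. 63.  7.] turn [12.1  0.   0. ]
```

```bash
python3 -m inch '[1,0,6,0,1.2,0,0,1,0,12,0,2.4,0,0,1,0,18,0,3.5,0,0,1,-0.5,24,1,4.6,0,0,1,-0.5,24,1,4.6,0,0]'; python3 step.py 0,-.07 0,0 0,.1 
```

```text
clock: 20.3
tool_pos: [0.4965, 0.032, 0.4415]
orientation: [171.9, -30.1, -67.6]
force: [0.0, -4.1, -8.1]
opening: 0.0345
gripper_force: 30.0
f,c -0.0 -0.123 force gx,gy,gz [-0.7, -1.5, -8.9]
0,-.07
tcp [0.482 0.027 0.443] shift [ 0. 16.  1.] turn [3. 0. 0.]
0,0
tcp [0.462 0.019 0.444] shift [-0. 37.  3.] turn [7. 0. 0.]
0,.1
tcp [0.435 0.007 0.443] shift [-0. 66.  8.] turn [12.8  0.   0. ]
```

```bash
python3 -m inch '[1,0,9,1,1.8,0,0,1,0,18,1.5,3.5,0,0,1,0,27,2.5,5.2,0,0,1,0,37,4,7,0,0,1,0,37,4,7,0,0]'; python3 step.py 0,.1 0,.17 0,.22
```

```text
clock: 20.8
tool_pos: [0.462, 0.0186, 0.4435]
orientation: [179.1, -30.1, -67.6]
force: [0.4, 0.2, -1.8]
opening: 0.0344
gripper_force: 30.0
f,c 0.002 0.004 force gx,gy,gz [-0.9, 0.4, -1.5]
0,.1
tcp [0.435 0.007 0.442] shift [-0. 29.  2.] turn [5.5 0.  0. ]
0,.17
tcp [ 0.417 -0.002  0.44 ] shift [-0. 50.  5.] turn [9.5 0.  0. ]
0,.22
tcp [ 0.404 -0.009  0.438] shift [-1. 64.  8.] turn [12.4  0.   0. ]
```

```bash
python3 -m inch '[1,0,14,1,2.7,0,0,1,0,29,2,5.5,0,0,1,0,42,4,8,0,0,1,0,54,6,10.4,0,0,1,-0.5,63,8,12.2,0,0]'; python3 -m inch '[1,0,0,0,0,0,0]'; python3 step.py .1,.218 .2,.218 .3,.218 .32,.218; python3 -c "
from h import *
print(ctrl.get_obs()['joint_pos'].round(0))"
```

```text
clock: 21.3
tool_pos: [0.4057, -0.0076, 0.4375]
orientation: [-168.7, -30.1, -67.5]
force: [1.2, 0.2, -0.5]
opening: 0.0345
gripper_force: 30.0
clock: 21.4
tool_pos: [0.4053, -0.0081, 0.4375]
orientation: [-168.8, -30.1, -67.6]
force: [0.4, 2.1, 0.2]
opening: 0.0347
gripper_force: 30.0
f,c 0.0 0.219 force gx,gy,gz [-1.4, 1.2, 1.1]
.1,.218
tcp [ 0.41  -0.019  0.444] shift [14. -0.  1.] turn [-0.1 -0.  -0. ]
.2,.218
tcp [ 0.416 -0.031  0.449] shift [28. -0.  3.] turn [-0.1 -0.  -0. ]
.3,.218
tcp [ 0.422 -0.043  0.453] shift [41. -0.  6.] turn [-0.1 -0.  -0. ]
.32,.218
tcp [ 0.423 -0.046  0.454] shift [44. -0.  7.] turn [-0.1 -0.  -0. ]
[ 38. -14. -50.  39. -57. -35.]
```

```bash
python3 -m inch '[1,7,0,0.5,0,0,0,1,14,0,1,0,0,0,1,21,0,2,0,0,0,1,28,0,3,0,0,0,1,34,0,4.5,0,0,0]'; python3 step.py; python3 -m inch '[1,3,0,0.7,0,0,0,1,6,0,1.5,0,0,0,1,8,0,2,0,0,0,1,8,0,2,0,0,0]'; python3 step.py .3,.218
```

```text
clock: 21.9
tool_pos: [0.4195, -0.0368, 0.4503]
orientation: [-169.0, -30.1, -67.5]
force: [-0.5, 4.0, 3.0]
opening: 0.0348
gripper_force: 30.0
f,c 0.246 0.214 force gx,gy,gz [-1.9, 1.0, 4.5]
clock: 22.3
tool_pos: [0.4222, -0.0434, 0.4519]
orientation: [-168.9, -30.0, -67.5]
force: [-11.9, 17.1, 4.8]
opening: 0.0345
gripper_force: 30.0
f,c 0.295 0.216 force gx,gy,gz [-15.2, -4.5, 14.3]
.3,.218
tcp [ 0.422 -0.044  0.452] shift [1. 1. 0.] turn [ 0.1  0.  -0. ]
```

The end of the leg is felt (about 15 N). Releasing and retreating.

```bash
python3 -m inch '[0.7,0,0,0,0,0,0,0.4,0,0,0,0,0,0,0,0,0,0,0,0,0,0,0,0,0,0,0,0,0,0,0,0,0,0,0]'; python3 -m inch '[0,0,0,0,0,0,0,0,0,0,-25,0,0,0,0,0,0,-60,0,0,0,0,0,0,-105,0,0,0,0,0,0,-150,0,0,0]'
python3 - <<'E'
from lev import *
a=[]
for n in("top","scene"):
  s=ctrl.snapshot(n)
  for th in("knob_center","wide_cup_center","narrow_cup_center"): print(th,[(round(d["p"],2),np.round(d["location"],3).tolist(),np.round(fc(np.array(d["location"])),3).tolist()) for d in ctrl.mark_of(s,th)][:3])
  u,v=proj(s,[.48,-.06,.2]).astype(int); f=s["frame"][v-40:v+50,u-50:u+50]; a.append(cv2.resize(f,None,fx=4,fy=4,interpolation=cv2.INTER_CUBIC))
cv2.imwrite("pics/end.png",np.hstack(a)[:,:,::-1])
E
```

```text
clock: 22.8
tool_pos: [0.422, -0.0442, 0.4518]
orientation: [-169.0, -30.1, -67.5]
force: [-0.3, -0.3, 0.3]
opening: 0.061
gripper_force: 0.0
clock: 23.3
tool_pos: [0.3664, 0.0132, 0.5807]
orientation: [-169.0, -30.1, -67.6]
force: [1.2, 1.1, 0.3]
opening: 0.0873
gripper_force: 0.0
knob_center [(0.5, [0.475, -0.106, 0.316], [0.29, 0.258])]
wide_cup_center [(0.58, [0.441, -0.083, 0.043], [-1.119, 2.603]), (0.58, [0.428, 0.656, 0.033], [nan, -0.722])]
narrow_cup_center [(0.56, [0.482, 0.231, 0.033], [nan, -1.242])]
knob_center [(0.69, [0.48, 0.229, 0.036], [nan, -1.218]), (0.58, [0.48, -0.103, 0.319], [0.3, 0.215])]
wide_cup_center [(0.93, [0.435, -0.082, 0.047], [-1.119, 2.54])]
narrow_cup_center [(0.67, [0.476, 0.232, 0.037], [nan, -1.186])]lev.py:6: RuntimeWarning: invalid value encountered in arcsin
  def fc(X): d=(X-piv)/.14; return np.arcsin(d@gx),np.arctan2(-d@gy,d@gz)
```

View pics/end.png

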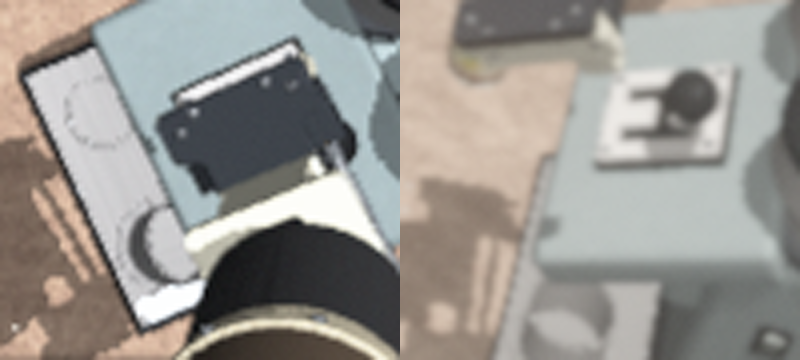

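The knob is at the forward end of the right leg (scene crop (690,95)), measured at f≈0.29–0.30 and c≈0.22–0.26. The cup is still in its seat and the gripper is clear.

```bash
python3 -m inch '[0,0,0,0,0,0,0]'; python3 -c "
from plant import ctrl
print(ctrl.close_job())"
```

```text
clock: 23.8
tool_pos: [0.3676, 0.013, 0.5787]
orientation: [-169.1, -30.1, -67.6]
force: [0.2, -0.3, -0.6]
opening: 0.0875
gripper_force: 0.0
the job is handed in; nothing more can be done
None
```

The job is handed in at about 24 s: the last pictures show the wide steel cup upright in the wide seat and the lever fully forward in the right leg; no verdict was returned.

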